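Turn up the heat under the stock pot by one click

TASK

On the twin cooker, use a fingertip on the ribbed top of the dial that belongs to the ring under the covered pot to turn it up (clockwise) until it clicks into the next detent, one click and no further. Then press the start button between the dials all the way down and let it come up again. Leave the other dial as it is, and do not lift or shift the pot, the pan or any of the other things standing about.

Things in the scene. Friction and masses are not known exactly. Their poses are not given: they have to be found in the camera images.
- cooker: Twin electric cooker, fixed: black deck 360 (its x) by 540 (its y) mm, 70 mm high. Origin: centre of its underside; x points from the controls (edge near the robot) to the rings, y left, z up. In mm: dials at x -132, y +125 (left) and -125 (right), button at x -132, y 0, rings at x 40, y +125 and -125. Each dial works the ring straight behind it.
- ring_left (a point): Centre of the top of the left cooking ring (180 mm disc, 82 mm above the table), behind the left dial.
- ring_right (a point): Centre of the top of the right cooking ring, as the left one, behind the right dial.
- dial_left_top (a point): Centre of the top face of the left dial, on its axis, 82 mm above the table. The dial is a flat-topped grey knob 76 mm across, knurled (ribbed rubber, friction about 1) on its level top and rim. It sits in a fixed black collar 94 mm across, 4 mm lower, too sunk to grip: press on the ribbed top about 20 mm off its centre and drag round.
- dial_right_top (a point): Centre of the top face of the right dial, on its axis, 82 mm above the table. Same shape as the left one.
- dial_left_pointer (a point): Outer end of the white pointer bar on the left dial's top face, 30 mm from the axis. In the off position it points to the cooker's +x; white pips round the collar mark the detents and grow with the heat.
- dial_right_pointer (a point): Outer end of the white pointer bar on the right dial's top face, 30 mm from the axis.
- dial_left (a joint): Joint of the left dial, rad; grows clockwise seen from above = hotter. Six detents 0.524 (30 degrees) apart: 0 = off, 0.524, 1.047, 1.571, 2.094, 2.618; it starts in the one at 0.524 (right dial: 1.047). A sprung ball pulls it to the nearest detent: about 0.07 N m turns it out of one; past halfway (0.26 rad) it goes on into the next by itself, let go sooner it falls back.
- dial_right (a joint): Joint of the right dial (near the cooker's -y end), with the same sense, detents and spring as dial_left; it starts in the detent at 1.047.
- start_button_top (a point): Centre of the top of the start button, a round grey push button 28 mm across between the two dials, standing 10 mm out of an aluminium housing 44 mm across; its top is 92 mm above the table.
- start_button (a joint): Travel of the start button, m: 0 = up, 0.006 = fully down; it springs back. It counts as pressed beyond 0.0045; fully down takes about 5 N.
- pot: Covered aluminium stock pot, 184 mm across, 120 mm high with the black knob of its lid (lid fixed), two small loop handles at its +y and -y sides, about 1.6 kg; standing on one of the two rings. Origin: centre of its underside.
- pan: Low open dark steel frying pan, 184 mm across, 42 mm high, long black handle along its +x (pointing away from the robot), standing on the other ring. Origin: centre of its underside.
- spice_jar: Amber glass jar with a steel cap, 42 mm across, 62 mm high, on the cooker's deck outside the left dial. Origin: centre of its underside. Not part of the job.
- sauce_cup: White ceramic cup, 52 mm across, 45 mm high, on the deck outside the right dial. Origin: centre of its underside. Not part of the job.
- water_bottle: Clear bottle, 64 mm across, 200 mm high, to the right on the table. Not part of the job.
- noodle_bowl: Blue bowl, 150 mm across, 62 mm high, to the right on the table. Not part of the job.
- spoon: Steel spoon with a wooden handle, 240 mm long, lying to the left on the table. Not part of the job.
- steel_mug: Steel mug, 72 mm across, 85 mm high, to the left on the table. Not part of the job.
There are look-alikes about, which are no part of the job. Leave any blue or orange look-alike of the pot alone.

How it is judged:
By the outcome, as a careful person would: the job done as asked, in the order asked, and still so for the second after the job is handed in, with the robot touching nothing.
It also fails if it takes over 45 s, if anything falls off the work surface, if the arm or the gripper's body presses on something with over 40 N, if the wrist force passes 120 N, or if a joint passes its speed limit or range.

ROBOT

A 7-joint arm with a two-finger parallel gripper is mounted at the origin on the work surface. World frame = base frame: x ahead of the robot, y to its left, z up, the work surface at z = 0. Lengths are in m, angles in rad, forces in N, time in s.
With the tool pointing down it reaches from about 0.4 to 0.85 m from the base axis. Payload 6.9 kg.
Tool frame: the origin (TCP) lies on the front face of the gripper's body, between the roots of the fingers; the fingertips stand 73 mm ahead of it and the grasp point (between the pads) lies 54 mm ahead of it; z points along the fingers, y is the direction in which the jaws open and shut (so a half turn about z gives the same grasp; the last joint's range is limited). The gripper opens to 85 mm and grips with 20 to 120 N. Pads are 22 mm wide; open, the fingers measure 114 mm over their backs; the gripper's body (76 mm by 85 mm) begins 54 mm behind the grasp point. The pads swing forward as they close: fully open they stand 13 mm farther back than shut.
Start: joints at [1.298, 0.507, -0.238, 1.5, 0.126, 1.149, -0.155], TCP at [0.231, -0.581, 0.304] pointing down, gripper open.
Joint ranges: [-3.08, 3.08], [-0.24, 2.05], [-1.43, 1.35], [0, 2.5], [-1.52, 4.66], [0.17, 1.96], [-2.89, 2.89]. Speed limits (rad/s): [2.39, 2.39, 3.14, 3.14, 3.14, 3.14, 3.14].

INTERFACE

Orientations are given as a rotation vector (axis times angle).
In Python, from cell import arm, grab_frame, camera_params, sign_off gives the robot as it stands.
- The arm moves only by the shell command python3 -m inch 'ROWS' [FORCE]. ROWS is a JSON object of lists of equal length, an entry for each row: "delta_rot": the turn, a rotation vector about the tool's x, y, z in rad, a list of three; "offset": the shift along the tool's x, y, z in m, a list of three; "hand": the closure, from 0 (fully open) to 1 (shut). In form: {"delta_rot": [[wx, wy, wz], ...], "offset": [[dx, dy, dz], ...], "hand": [hand, ...]}. A call has 1 to 10 rows; each row is the pose to reach, as a shift and turn from the pose measured when the call began, along the tool's axes at that moment; what a row does not reach only later rows make up. A row lasts 1/10 s, in which the tool goes at most 50 mm and 8.59 degrees, less where a joint would pass 70% of its speed; a pose out of reach is approached as far as the arm can. A call with a gripper value outside its range is refused whole. The fingers move at their own pace and stop on an object; FORCE is the grip in N (left out, the last holds). Time passes only in rows, so rows that repeat a pose let the fingers close. It gives the time, the measured TCP pose, the force and the opening at its end, in the units of the state.
- arm.get_state(): the state, without advancing time (a new reading comes with each control period).
- grab_frame(name): name is "side" or "top" or "wrist"; returns the picture (400x640x3 uint8, red, green, blue); there is no depth.
- camera_params(name): a dict with "fx", "fy", "cx", "cy" (pixels), "R" (3x3) and "t" (3): a world point X has camera coordinates R X + t. Camera axes: x right, y down, z forward; pixel columns grow to the right and rows downward; lengths in m; the calibration is good to about 2 mm. A picture is of the moment at which its call begins: read the wrist's pose just before it. camera_params takes no time and is no camera call; for the wrist camera it gives the pose at the moment of the call.
- sign_off(): hands the job in, once; it reports no verdict.
The state is a dict: "time": time; "joint_positions": joint angles; "joint_vel": joint speeds; "effort": joint torques, N m; "eef_pos": TCP position; "tool_rot": TCP orientation; "contact_force": force on the tool from outside, world axes, zero at the start; "wrist_torque": the same for the moment, N m; "gripper_width": finger opening in m.
Only numpy, scipy, OpenCV 4.12 (cv2) and the standard library are available. Lean on these libraries where they do the work, as an engineer would, in place of code of your own. Each camera call takes 0.05 s, during which the arm holds its last target. There are 200 camera calls.

## Working session

There is one attempt and no reset: what is moved stays moved. The work goes in short steps, Python scripts to look and compute and a shell command to move; the robot and the scene stay as the last step left them, time stands still between calls to the robot, and variables do not carry over. Pictures are saved under pics/ and viewed, about 8 in all and at most 12, crops included, and the job is handed in when it is done.

```bash
mkdir -p pics; ls; python3 - <<'E'
from cell import *
import cv2,numpy as np
s=arm.get_state();print(s)
for n in("top","side"):
    im=grab_frame(n);cv2.imwrite(f"pics/{n}0.png",im[:,:,::-1]);p=camera_params(n);print(n,{k:np.round(v,3).tolist() for k,v in p.items()})
E
```

```text
pics
{'time': 0.0, 'joint_positions': array([ 1.29753024,  0.50835015, -0.23751058,  1.50116396,  0.12569964,
        1.14891592, -0.15479704]), 'joint_vel': array([ 9.63403617e-05, -1.04314537e-03, -2.46074122e-03, -4.60532454e-04,
        1.07803042e-03, -7.05337739e-04,  5.54765455e-04]), 'effort': array([ 1.12980972e-03, -6.20607090e+01, -2.18677171e+00, -2.49654508e+01,
        1.25834884e-02,  1.21877517e-02, -2.11086598e-05]), 'eef_pos': array([ 0.23088636, -0.58036877,  0.30301069]), 'tool_rot': array([-3.08364537e+00, -5.91091588e-01,  6.14835323e-04]), 'contact_force': array([-0.55834968, -0.27690043,  0.17181245]), 'wrist_torque': array([0.07282415, 0.01716142, 0.08775387]), 'gripper_width': 0.08525201285312985}
top {'fx': 519.153, 'fy': 519.153, 'cx': 315.692, 'cy': 195.524, 'R': [[-0.001, -1.0, -0.016], [-0.982, 0.004, -0.191], [0.191, 0.015, -0.982]], 't': [0.024, 0.499, 1.664]}
side {'fx': 440.248, 'fy': 440.248, 'cx': 319.194, 'cy': 199.149, 'R': [[-0.99, -0.143, 0.001], [-0.104, 0.713, -0.694], [0.098, -0.687, -0.72]], 't': [0.465, 0.083, 1.414]}
```

View pics/top0.png

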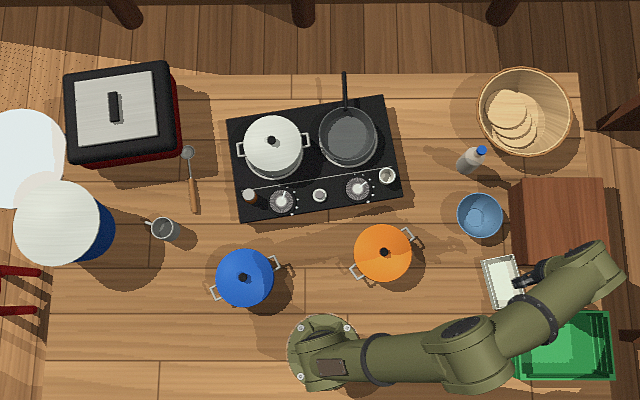

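View pics/side0.png

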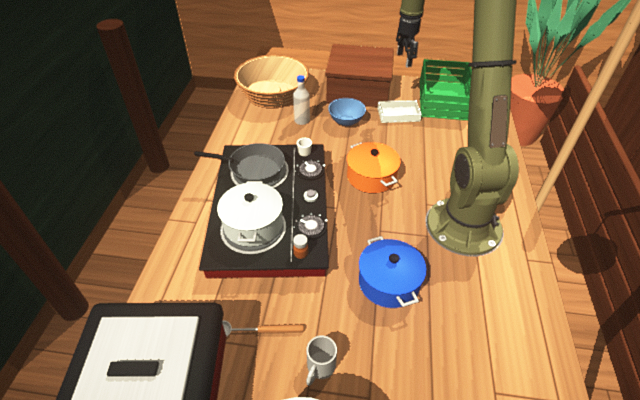

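The top view shows three pots: aluminium at (273,147) on the cooker's left ring, blue at (245,278) and orange at (383,253) on the table. The aluminium one is meant, because it is the only one standing on a ring. So the left dial, near (282,201), is the one to turn. The button is near (320,195) and the right dial near (357,188). I'll measure these and confirm in a crop.

```bash
cat > h.py <<'E'
from cell import *
import cv2,numpy as np
from scipy.spatial.transform import Rotation as Ro
def ray(p,u,v,z):
    d=p["R"].T@np.array([(u-p["cx"])/p["fx"],(v-p["cy"])/p["fy"],1]);c=-p["R"].T@p["t"]
    return c+d*(z-c[2])/d[2]
def proj(p,X):
    c=p["R"]@np.array(X)+p["t"];return np.array([p["fx"]*c[0]/c[2]+p["cx"],p["fy"]*c[1]/c[2]+p["cy"]])
E
python3 - <<'E'
from h import *
p=camera_params("top");im=cv2.imread("pics/top0.png")
# deck outline (black), z=.07
m=(im.max(2)<60).astype(np.uint8);m[:,:225]=0;m[:,412:]=0;m[:90]=0;m[226:]=0
c=max(cv2.findContours(cv2.morphologyEx(m,cv2.MORPH_CLOSE,np.ones((9,9))),0,2)[0],key=cv2.contourArea)
print(cv2.minAreaRect(c))
for n,u,v,z in(("L",282,201,.082),("B",320,195,.092),("R",357,188,.082)):print(n,ray(p,u,v,z).round(4))
cv2.imwrite("pics/crop1.png",cv2.resize(im[90:225,220:415],None,fx=4,fy=4,interpolation=cv2.INTER_CUBIC))
E
```

```text
((315.89190673828125, 152.85134887695312), (115.07930755615234, 172.78335571289062), 80.53767395019531)
L [0.475  0.1313 0.082 ]
B [0.4923 0.0085 0.092 ]
R [ 0.5168 -0.1112  0.082 ]
```

View pics/crop1.png

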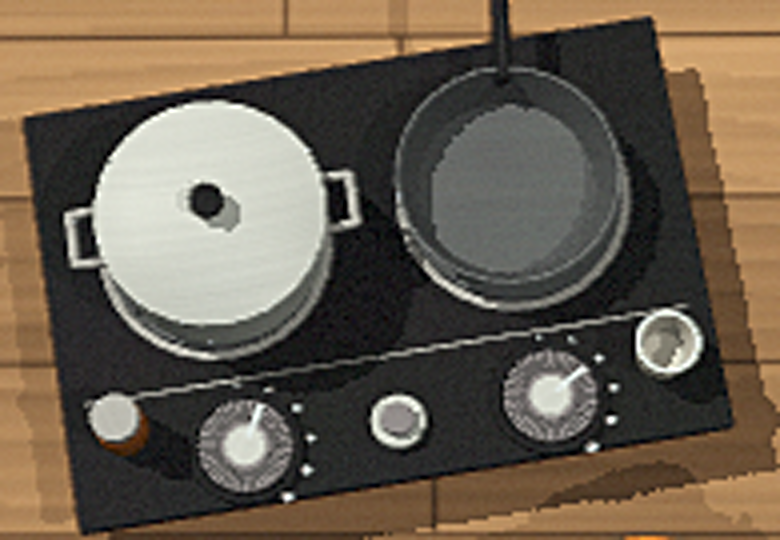

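The crop confirms it: the aluminium pot stands on the left ring, straight behind the left dial at crop (245,447), which points at the first pip. The pan is on the right ring. The button is at crop (399,420) and the right dial at (550,396).

```bash
cat >> h.py <<'E'
def go(tcp,xyaw):
    "print offset and delta_rot in tool axes, tool down, tool x at world angle xyaw deg"
    s=arm.get_state();R=Ro.from_rotvec(s["tool_rot"]);a=np.radians(xyaw)
    G=Ro.from_matrix(np.array([[np.cos(a),np.sin(a),0],[np.sin(a),-np.cos(a),0],[0,0,-1]]))
    print("off",R.inv().apply(np.array(tcp)-s["eef_pos"]).round(4),"rot",(R.inv()*G).as_rotvec().round(4))
E
python3 - <<'E'
from h import *
p=camera_params("top")
L=ray(p,281.2,201.8,.082);B=ray(p,319.75,195,.092);R=ray(p,357.5,189,.082)
print(L,B,R,(L+R)/2,np.linalg.norm(L-R),np.degrees(np.arctan2(-(L-R)[0],(L-R)[1])))
go([.40,-.33,.303],10);go([.455,.128,.303],10)
E
```

```text
[0.47242113 0.13386685 0.082     ] [0.49227375 0.00933423 0.092     ] [ 0.5134625  -0.11276197  0.082     ] [0.49294182 0.01055244 0.082     ] 0.25002033184385053 9.447982748046346
off [ 0.2497 -0.1701  0.0004] rot [-1.600e-03  2.000e-04  2.043e-01]
off [ 0.4702 -0.5753  0.001 ] rot [-1.600e-03  2.000e-04  2.043e-01]
```

```bash
python3 -m inch '{"offset":[[0.04,-0.027,0],[0.08,-0.054,0],[0.12,-0.082,0],[0.16,-0.11,0],[0.20,-0.137,0],[0.25,-0.17,0],[0.27,-0.21,0],[0.29,-0.25,0],[0.31,-0.29,0],[0.33,-0.33,0]],"delta_rot":[[0,0,0.05],[0,0,0.1],[0,0,0.15],[0,0,0.2],[0,0,0.204],[0,0,0.204],[0,0,0.204],[0,0,0.204],[0,0,0.204],[0,0,0.204]],"hand":[1,1,1,1,1,1,1,1,1,1]}' 40; python3 -c "
from h import *
go([.452,.131,.303],9.5)"
```

```text
time: 1.1
eef_pos: [0.4152, -0.1498, 0.3035]
tool_rot: [-3.128, -0.274, 0.001]
contact_force: [1.3, -0.1, 0.3]
gripper_width: 0.0001
off [ 0.0851 -0.2701  0.0009] rot [-0.0017  0.0006  0.0092]
```

```bash
python3 -m inch '{"offset":[[0.014,-0.044,0],[0.028,-0.088,0],[0.042,-0.132,0],[0.056,-0.176,0],[0.070,-0.22,0],[0.085,-0.27,0.001],[0.085,-0.27,0.001],[0.085,-0.27,0.001]],"delta_rot":[[0,0,0.01],[0,0,0.01],[0,0,0.01],[0,0,0.01],[0,0,0.01],[0,0,0.01],[0,0,0.01],[0,0,0.01]],"hand":[1,1,1,1,1,1,1,1]}'; python3 - <<'E'
from h import *
s=arm.get_state();print(s["eef_pos"],s["tool_rot"],s["contact_force"])
p=camera_params("wrist");im=grab_frame("wrist");cv2.imwrite("pics/w1.png",im[:,:,::-1])
print(proj(p,[.4724,.1339,.082]),-p["R"].T@p["t"])
E
```

```text
time: 1.9
eef_pos: [0.4515, 0.1322, 0.3025]
tool_rot: [-3.129, -0.265, 0.003]
contact_force: [0.3, -1.2, 0.7]
gripper_width: 0.0003
[0.45147266 0.13220797 0.30248744] [-3.12866220e+00 -2.64741525e-01  2.82020873e-03] [ 0.32955809 -1.23062597  0.65774247]
[321.28185647 159.64302447] [0.52669161 0.14422967 0.37289678]
```

View pics/w1.png

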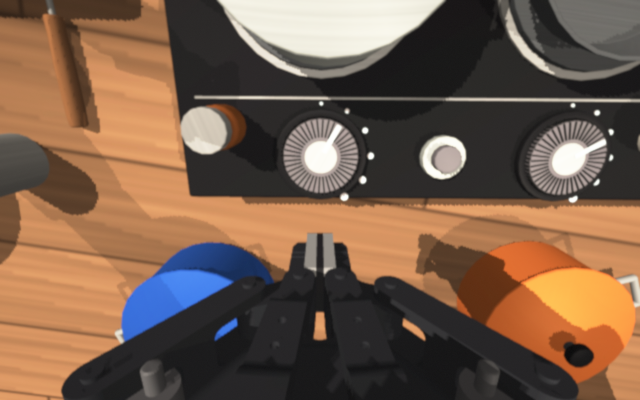

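The wrist view shows the left dial at (321,156), 3.5 px (about 3 mm) further forward than predicted, and the jar at (207,130) clear of the fingers. I'll use (0.4745, 0.134) as the dial centre. The fingertip goes 20 mm out on the robot's side, 15° before the middle of the sweep.

```bash
python3 -c "
from h import *
go([.4563,.126,.167],24.5)"
```

```text
off [0.0041 0.0054 0.1354] rot [-0.0013  0.0017 -0.2616]
```

```bash
python3 -m inch '{"offset":[[0.004,0.005,0.03],[0.004,0.005,0.06],[0.004,0.005,0.09],[0.004,0.005,0.12],[0.004,0.005,0.135],[0.004,0.005,0.135],[0.004,0.005,0.135]],"delta_rot":[[0,0,-0.1],[0,0,-0.2],[0,0,-0.262],[0,0,-0.262],[0,0,-0.262],[0,0,-0.262],[0,0,-0.262]],"hand":[1,1,1,1,1,1,1]}'; python3 - <<'E'
from h import *
go([.4563,.126,.155],24.5)
p=camera_params("wrist");im=grab_frame("wrist");cv2.imwrite("pics/w2.png",im[:,:,::-1])
print(proj(p,[.4745,.1342,.082]))
E
```

```text
time: 2.65
eef_pos: [0.4563, 0.1251, 0.1677]
tool_rot: [-3.07, -0.664, 0.004]
contact_force: [-0.8, 0.4, 0.2]
gripper_width: -0.0
off [ 0.0004 -0.0008  0.0127] rot [-0.001   0.0021 -0.0017]
[317.26787137 204.57806953]
```

View pics/w2.png

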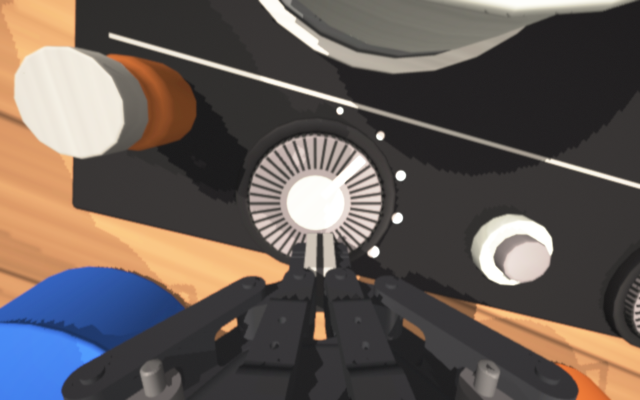

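The dial centre is at (317,203), as predicted. The fingertips at (320,238) hang over the near part of its ribbed top, between the hub and the rim. Now I'll press down.

```bash
python3 -m inch '{"offset":[[0,-0.001,0.006],[0,-0.001,0.011],[0,-0.001,0.013],[0,-0.001,0.013]],"delta_rot":[[0,0,0],[0,0,0],[0,0,0],[0,0,0]],"hand":[1,1,1,1]}'
```

```text
time: 3.1
eef_pos: [0.456, 0.1264, 0.155]
tool_rot: [-3.07, -0.665, 0.002]
contact_force: [-0.6, -0.2, -0.7]
gripper_width: -0.0002
```

```bash
python3 -m inch '{"offset":[[0,0,0.001],[0,0,0.002],[0,0,0.002]],"delta_rot":[[0,0,0],[0,0,0],[0,0,0]],"hand":[1,1,1]}'
```

```text
time: 3.4
eef_pos: [0.456, 0.1266, 0.1544]
tool_rot: [3.07, 0.665, -0.0]
contact_force: [-5.1, -1.2, 16.1]
gripper_width: -0.0001
```

```bash
python3 -m inch '{"offset":[[0.0001,-0.002,0.0015],[0.0004,-0.004,0.0015],[0.0009,-0.0059,0.0015],[0.0016,-0.0078,0.0015],[0.0024,-0.0096,0.0015],[0.003,-0.0105,0.0015],[0.003,-0.0105,0.0015]],"delta_rot":[[0,0,0.1],[0,0,0.2],[0,0,0.3],[0,0,0.4],[0,0,0.5],[0,0,0.55],[0,0,0.55]],"hand":[1,1,1,1,1,1,1]}';python3 - <<'E'
from h import *
im=grab_frame("wrist");cv2.imwrite("pics/w3.png",im[60:330,150:500,::-1])
E
```

```text
time: 4.1
eef_pos: [0.4537, 0.1378, 0.1544]
tool_rot: [3.135, -0.195, 0.0]
contact_force: [-6.6, -1.8, 22.0]
gripper_width: 0.0002
```

View pics/w3.png

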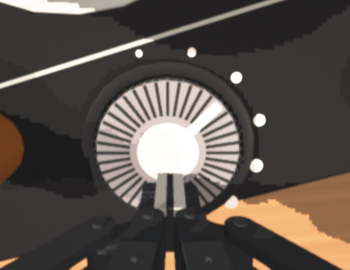

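The dial turned with the finger. The pointer end is at crop (222,108), about 35° on from its start and near the second pip. I'll ease back a little and lift straight off so it settles in the detent.

```bash
python3 -m inch '{"offset":[[0.0001,0.0015,0.001],[0.0001,0.0015,-0.004],[0.0001,0.0015,-0.02],[0.0001,0.0015,-0.05],[0.0,0.0015,-0.09],[0.0,0.0015,-0.12],[0.0,0.0015,-0.12]],"delta_rot":[[0,0,-0.08],[0,0,-0.08],[0,0,-0.08],[0,0,-0.08],[0,0,-0.08],[0,0,-0.08],[0,0,-0.08]],"hand":[1,1,1,1,1,1,1]}';python3 - <<'E'
from h import *
p=camera_params("wrist");im=grab_frame("wrist");cv2.imwrite("pics/w4.png",im[:,:,::-1])
print([proj(p,x).round(1).tolist() for x in([.4745,.1342,.082],[.494,.0105,.092],[.5155,-.1125,.082])])
# pointer ends expected at detents for each dial
for c,n in(([.4745,.1342],"L"),([.5155,-.1125],"R")):
  for a in(30,60,90):
    t=np.radians(9.45-a);print(n,a,proj(p,[c[0]+.03*np.cos(t),c[1]+.03*np.sin(t),.082]).round(1))
go([.494,.0105,.180],9.5)
E
```

```text
time: 4.85
eef_pos: [0.455, 0.1372, 0.2783]
tool_rot: [-3.139, 0.07, -0.011]
contact_force: [1.1, -0.7, 0.4]
gripper_width: -0.0
[[321.7, 167.7], [461.4, 142.0], [598.4, 109.8]]
L 30 [331.9 136.9]
L 60 [346.  146.2]
L 90 [353.2 161.1]
R 30 [618.6  75.1]
R 60 [630.8  85.6]
R 90 [633.9 102.3]
off [0.0449 0.1243 0.0963] rot [-2.000e-04 -4.100e-03 -2.103e-01]
```

View pics/w4.png

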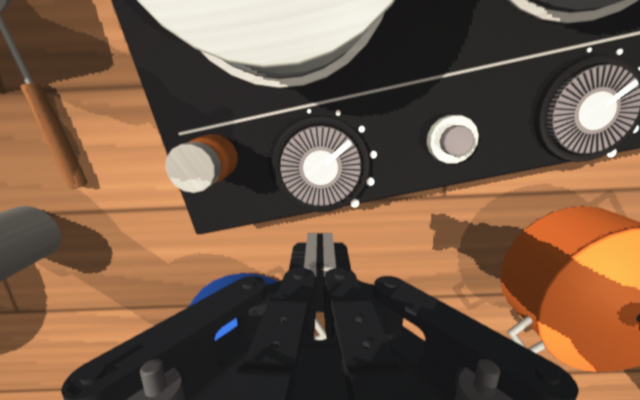

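The left pointer runs from (321,167) to (352,140). That direction matches the 60° detent (expected 24:-21.5) and is parallel to the untouched right pointer, which is still at 60°. So it moved exactly one click. The button cap is at (458,141), about 3 px from the prediction; next I'll go over it.

```bash
python3 -m inch '{"offset":[[0.014,0.04,0],[0.028,0.08,0.01],[0.045,0.122,0.03],[0.045,0.122,0.06],[0.045,0.122,0.09],[0.045,0.122,0.096],[0.045,0.122,0.096]],"delta_rot":[[0,-0.004,-0.1],[0,-0.004,-0.21],[0,-0.004,-0.21],[0,-0.004,-0.21],[0,-0.004,-0.21],[0,-0.004,-0.21],[0,-0.004,-0.21]],"hand":[1,1,1,1,1,1,1]}';python3 - <<'E'
from h import *
go([.4943,.0125,.1575],9.5)
p=camera_params("wrist");im=grab_frame("wrist");cv2.imwrite("pics/w5.png",im[:,:,::-1])
print(proj(p,[.4943,.0125,.092]))
E
```

```text
time: 5.6
eef_pos: [0.4932, 0.013, 0.179]
tool_rot: [-3.13, -0.26, 0.006]
contact_force: [0.6, -0.6, 0.7]
gripper_width: -0.0002
off [0.001  0.0007 0.0215] rot [-0.0009  0.0037 -0.0002]
[320.01991848 234.63650985]
```

View pics/w5.png

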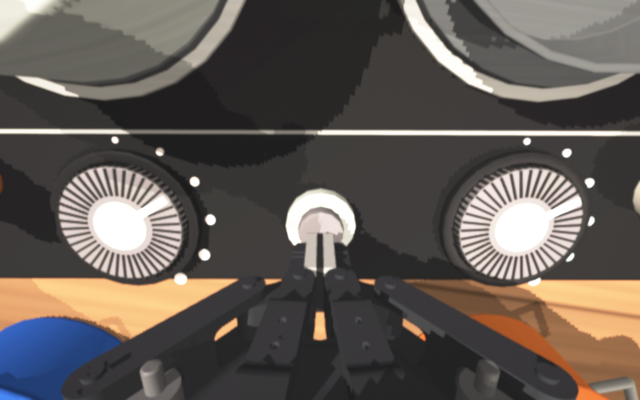

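The cap sits at about (321,230), under the fingertips at (320,245). I'll go 3 mm forward and press all the way down.

```bash
python3 -m inch '{"offset":[[0.003,0.001,0.006],[0.003,0.001,0.012],[0.003,0.001,0.016],[0.003,0.001,0.019],[0.003,0.001,0.0215],[0.003,0.001,0.0215],[0.003,0.001,0.0215]],"delta_rot":[[0,0,0],[0,0,0],[0,0,0],[0,0,0],[0,0,0],[0,0,0],[0,0,0]],"hand":[1,1,1,1,1,1,1]}'
```

```text
time: 6.35
eef_pos: [0.4974, 0.0129, 0.159]
tool_rot: [-3.13, -0.26, 0.0]
contact_force: [-0.3, -0.2, 4.3]
gripper_width: 0.0001
```

```bash
python3 -m inch '{"offset":[[0,0,0.001],[0,0,0.002],[0,0,0.0025],[0,0,0.0025]],"delta_rot":[[0,0,0],[0,0,0],[0,0,0],[0,0,0]],"hand":[1,1,1,1]}'
```

```text
time: 6.75
eef_pos: [0.4974, 0.013, 0.1583]
tool_rot: [3.13, 0.26, 0.002]
contact_force: [-6.3, -0.7, 24.9]
gripper_width: -0.0004
```

The force jumped to 25 N at 0.1583, so the button is at its stop, fully down. Next I'll lift off and check.

```bash
python3 -m inch '{"offset":[[0,0,-0.008],[0,0,-0.03],[0,0,-0.06],[0,0,-0.1],[0,0,-0.13],[-0.04,0.03,-0.15],[-0.04,0.03,-0.15],[-0.04,0.03,-0.15]],"delta_rot":[[0,0,0],[0,0,0],[0,0,0],[0,0,0],[0,0,0],[0,0,0],[0,0,0],[0,0,0]],"hand":[1,1,1,1,1,1,1,1]}';python3 - <<'E'
from h import *
a=grab_frame("wrist")[:,:,::-1];b=grab_frame("side")[:,:,::-1]
old=cv2.imread("pics/side0.png");d=cv2.absdiff(np.ascontiguousarray(b),old).max(2)
cv2.imwrite("pics/end.png",np.hstack([a[:300,:520],np.pad(b[110:310,180:450],((0,100),(0,0),(0,0)))]))
print("pot/pan/jar/cup diff >40 px:",[(n,int((d[y0:y1,x0:x1]>40).sum())) for n,x0,x1,y0,y1 in(("pot",215,285,180,250),("pan",195,290,145,185),("jar",290,310,232,260),("cup",296,315,136,156),("button",300,320,187,203),("R",298,325,158,180),("L",296,328,210,236))])
E
```

```text
time: 7.55
eef_pos: [0.462, -0.0243, 0.3086]
tool_rot: [3.13, 0.256, 0.002]
contact_force: [-0.0, 0.7, -0.0]
gripper_width: 0.0001
pot/pan/jar/cup diff >40 px: [('pot', 55), ('pan', 0), ('jar', 1), ('cup', 0), ('button', 0), ('R', 0), ('L', 51)]
```

View pics/end.png

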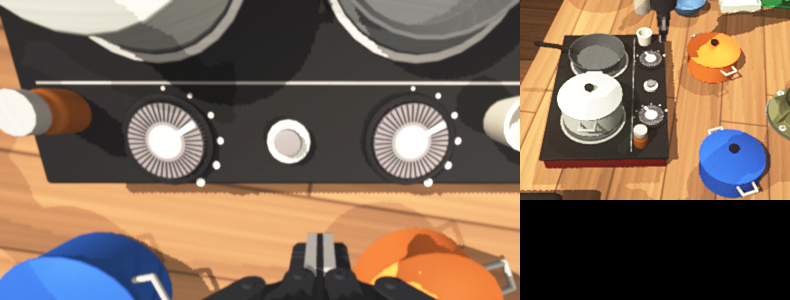

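Both pointers now show 60°: left from (165,141) to (197,122), right from (413,141) to (445,123). The button at (288,142) is back up. The 55 changed pixels in the pot region need a quick check before hand-in, to tell shadow or reflection from a shift.

```bash
python3 - <<'E'
from h import *
b=np.ascontiguousarray(grab_frame("side")[:,:,::-1]);o=cv2.imread("pics/side0.png")
d=(cv2.absdiff(b,o).max(2)>40);ys,xs=np.nonzero(d[180:250,215:285]);print("diff box",xs.min()+215,xs.max()+215,ys.min()+180,ys.max()+180)
def k(i):
    m=(i.max(2)<50)[185:215,240:262];y,x=np.nonzero(m);return x.mean()+240,y.mean()+185,m.sum()
print("lid knob",k(o),k(b))
g=lambda i:cv2.cvtColor(i,6)[185:230,215:285].astype(np.float32)
print("pot shift px",cv2.phaseCorrelate(g(o),g(b)))
E
```

```text
diff box 255 284 196 242
lid knob (np.float64(249.0), np.float64(200.0), np.int64(1)) (np.float64(248.33333333333334), np.float64(198.33333333333334), np.int64(3))
pot shift px ((-0.10672008610358574, 0.519991947286055), 0.9959096492808542)
```

The differences lie only on the side facing the robot (columns 255–284), where the arm's shadow falls. The pot's far outline is unchanged, and no unexplained force was felt at any reading. Handing in.

```bash
python3 -c "
from cell import *
print(sign_off())"
```

```text
the job is handed in; nothing more can be done
None
```

I turned the left dial, which belongs to the ring under the covered aluminium pot, up one click. I then pressed the start button fully down, let it come up, and handed the job in with the arm clear, at about 7.6 s of the 45 s.

- **Dial:** With the fingertip pressing at 16–22 N, it moved from the 30° detent to the 60° one. The last picture shows its pointer parallel to the right dial's, which was not touched and is still at 60°.
- **Button:** The force rose from 4 N to 25 N at about 6 mm of travel, so it reached its stop. In the side view its region is unchanged from the start picture, so it is back up.
- **Other things:** The pan and cup regions show no changed pixels and the jar shows one. I did not check the bottle, bowl, spoon or mug in the last pictures.
- **One check that disagreed:** The pot region had 55 changed pixels, and an image comparison gave an apparent shift of about 0.5 pixel. The changes are only on the robot's side and the far outline is the same, so I put it down to the arm's shadow. I did not confirm that with a second view.

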